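# Set the free-standing air regulator with its removable D-key

### The arm

A 6-joint arm with a two-finger parallel gripper is mounted at the origin on the work surface. World frame = base frame: x ahead of the robot, y to its left, z up, the work surface at z = 0. Lengths are in m, angles in rad, forces in N, time in s.
With the tool pointing down it reaches from about 0.3 to 0.75 m from the base axis. Payload 8.5 kg.
Tool frame: the origin (TCP) lies at the very end of the fingers, on their centre line; the grasp point (between the pads) lies 19 mm behind it (manip.pinch_z is the z of the grasp point in the tool frame, in m); z points along the fingers, y is the line along which they close (so a half turn about z gives the same grasp; the last joint's range is limited). The gripper opens to 88 mm and grips with 3 to 60 N. Pads are 18 mm wide; open, the fingers measure 123 mm over their backs; the gripper's body (75 mm by 187 mm) begins 45 mm behind the grasp point.
Start: joints at [1.01, 0.381, 1.297, -0, 1.464, -0.215], TCP at [0.186, 0.517, 0.239] pointing down, gripper open.
Joint ranges: [-3.11, 3.11], [-0.89, 2.33], [0.22, 2.48], [-1.42, 4.56], [0.17, 2.85], [-2.88, 2.88]. Speed limits (rad/s): [2.39, 2.39, 3.14, 3.14, 3.14, 3.14].

### API

Orientations are given as [roll, pitch, yaw] about the fixed x, y, z axes, in that order (R = Rz(yaw) Ry(pitch) Rx(roll)).
In Python, from rig import manip gives the robot as it stands.
- The arm moves only by the tool send_rows, never from a script. Its argument "steps" is a list of rows, each a list of 2 entries, a list of its own where there are three numbers: the shift along the tool's x, y, z as a fraction of full scale, then the turn about the tool's z as a fraction of full scale. In form: [[[dx, dy, dz], roll], ...]. A call has 1 to 5 rows; each row is the pose to reach, as a shift and turn from the pose commanded when the call began, along the tool's axes at that moment, turning the shorter way round; what a row does not reach only later rows make up. Full scale, the value 1, is 10 cm for a shift and 180 degrees for a turn. A row lasts 1/8 s, in which the tool goes at most 62.5 mm and 10.7 degrees, less where a joint would pass 70% of its speed; a pose out of reach is approached as far as the arm can. A call with a number of a shift or a turn outside -1 to 1 is refused whole. A call with a gripper value outside its range is refused whole. "gripper" is the finger opening in mm, from 0 to 88.1, set as the call begins (left out, the last holds). The fingers move at their own pace and stop on an object; the grip force is fixed at half the most. Time passes only in rows, so rows that repeat a pose let the fingers close. It gives the time, the measured TCP pose, the force, the opening and the grip force at its end, in the units of the state.
- manip.get_obs(): the state, without advancing time (a new reading comes with each control period).
- manip.read_camera(name): name is "scene" or "top" or "wrist"; returns a dict with "img" (400x640x3 uint8, red, green, blue), "z_map" (400x640 float32, m along the optical axis (not along the pixel's ray), 0 where there is no reading), "fovy" (degrees; the focal length in pixels is half the picture's height over the tangent of half this angle, whatever the lens; pixels are square), "cx", "cy" (the principal point, pixels), "R" (3x3) and "t" (3): a world point X has camera coordinates R X + t. Camera axes: x right, y down, z forward; pixel columns grow to the right and rows downward; lengths in m; the calibration is good to about 2 mm. The wrist camera is an equidistant fisheye: a pixel r from the principal point sees the ray r / f radians off the axis. A picture is of the moment at which its call begins.
- manip.job_done(): hands the job in; it is judged then, once.
The state is a dict: "clock": time; "joint_positions": joint angles; "dq": joint speeds; "tau": joint torques, N m; "position": TCP position; "eef_rot": TCP orientation; "contact_force": force on the tool from outside, world axes, zero at the start; "ft_torque": the same for the moment, N m; "width": opening from 0.0 (shut) to 1.0 (fully open); "grip_force": force on a finger pad.
Only numpy, scipy, OpenCV 4.12 (cv2) and the standard library are available. Lean on these libraries where they do the work, as an engineer would, in place of code of your own. Each camera call takes 0.05 s, during which the arm holds its last target. There are 200 camera calls.

### The job

Fit the loose grey key handle onto the D-shaped spindle on top of the free-standing air regulator, flat to flat and fully down. Then turn the spindle clockwise until its pointer stands at the one long mark on the dial, pressing down on the key as you turn so that the regulator does not spin or slide: it must stay where it stands, facing the same way. Leave the key on the spindle, and do not disturb the other things on the bench.

Things in the scene. Friction and masses are not known exactly. Their poses are not given: they have to be found in the camera images.
- unit: free-standing aluminium air regulator, 0.6 kg, loose on three small rubber feet (36 mm from its axis): a round column, 104 mm across at foot and dial, 79 mm tall to its white dial. Brass ports stick out along its +y and -y to 75 mm from the axis, 40 mm up, a small gauge along its +x to 55 mm. Origin: centre of its underside, on the spindle's axis; z up
- unit_outlet (a point): tip of the brass port on the unit's +y side, 75 mm from the unit's axis and 40 mm above the bench; axes of the unit
- long_mark (a point): middle of the one long, broad black mark on the dial (16 x 4.5 mm; the other marks are short and thin), 41.5 mm from the axis, 79 mm above the bench
- spindle_seat (a point): on the spindle's axis, on top of its round flange (54 mm across), where the key's underside comes to rest: 92 mm above the bench when unloaded. It turns and sinks with the spindle; its +x is the way the shaft's flat faces and the flange's black pointer points (pointer's tip 38 mm from the axis)
- shaft_top (a point): top of the steel D-shaft, on its axis, 18 mm above the seat; axes as the seat's. The shaft is near half-round: 15.6 mm radius on the round side, its flat 2.5 mm from the axis on the +x side; its top 5 mm is narrowed by 1.5 mm all round
- dial (a joint): angle of the spindle in rad, growing clockwise seen from above, stops at 0 and 2.6; 1.5 with the pointer at the long mark; starts between 0.2 and 0.7; stays where it is left. Stiff (0.24 N m), more than the feet resist under the unit's own weight: turned without pressing, the whole unit spins; with 8 to 15 N of downward push on the key it stays put
- plunger (a joint): how far the sprung spindle is pressed down, in m: 0 up, 0.008 at the stop. It starts to sink at 3.2 N and takes 1.6 N more per mm (16 N at the stop); it comes back up when let go. It can be turned at any depth
- key: grey plastic key handle, 0.1 kg, standing on the bench, bore down. Origin: centre of its underside, on the bore's axis; z up. Round hub about 55 mm across, 29 mm tall. D-bore open below, 22 mm deep: 16.8 mm to its round side, its flat 3.6 mm from the axis on the +x side: 1 to 2 mm of room and up to 10 degrees of play on the shaft. A nose low on the hub (to 34 mm) shows +x
- key_grip (a point): where to grip the key: 53 mm above its underside, on the axis; axes of the key. Here an upright grip bar 68 mm long (along x) and 14 mm wide (along y) stands on the hub, from 29 to 65 mm above the underside; a white line on its top shows the +x end. The key goes on only with its +x the same way as the spindle's; seated, its origin lies on the spindle seat
- screwdriver: screwdriver about 190 mm long, lying flat; a bystander, to be left alone
- wrench: steel wrench about 190 mm long, lying flat; a bystander, to be left alone
- can: closed metal can, 66 mm across and 120 mm tall; a bystander, to be left alone
- discs: flat stack of sanding discs, 110 mm across and 22 mm tall; a bystander, to be left alone
- veeblock: steel vee block 70 x 50 x 50 mm; a bystander, to be left alone
- grinder: air-powered grinder about 220 mm long and 38 mm thick, lying down; a bystander, to be left alone
There are look-alikes about, which are no part of the job. Leave any green look-alike of the key alone.

How it is judged:
On the way, in this order (a step that is already met when the one before it is completed fails the run):
1. the key is seated on the D-spindle (z of key in the frame of spindle_seat between -0.004 and 0.004 m and horizontal distance between key and spindle_seat below 0.006 m and angle between the x axis of key and the x axis of spindle_seat, either way round below 0.35 rad and angle between key's own z axis and vertical below 0.1 rad), for 0.2 s.
2. the pointer is brought to the long mark with the key still seated (all of step 1 and value of joint dial between 1.35 and 1.65 rad), for 0.2 s.
At the end, for the whole second after the job is handed in: The key is fully down on the spindle (within 4 mm of its seat in height, 6 mm across, upright); the dial stands at the long mark (1.5, within 0.15 rad); the regulator stands upright within 20 mm of where it was, its port's tip within 25 mm of where it was; key and regulator are at rest (all of step 2 and distance of unit_outlet from where it was at the start of the episode below 0.025 m and distance of unit from where it was at the start of the episode below 0.02 m and angle between unit's own z axis and vertical below 0.05 rad and linear speed of each of key, unit below 0.02 m/s); the robot touches nothing.
It fails at once if the regulator spun, slid or was lifted: its port's tip moved more than 25 mm (distance of unit_outlet from where it was at the start of the episode above 0.025 m).
It fails at once if the regulator was tipped (angle between unit's own z axis and vertical above 0.2 rad).
It fails at once if another thing on the bench was moved more than 30 mm (distance of any of screwdriver, wrench, can, discs, veeblock, grinder from where it was at the start of the episode above 0.03 m).
It also fails if it takes over 56 s, if anything falls off the work surface, if the arm or the gripper's body presses on something with over 40 N, if the wrist force passes 120 N, or if a joint passes its speed limit or range.

## Working session

There is one attempt and no reset: what is moved stays moved. The work goes in short steps, Python scripts to look and compute and a tool call to move; the robot and the scene stay as the last step left them, time stands still between calls to the robot, and variables do not carry over. Pictures are saved under pics/ and viewed, at most 10 in all, crops included, and the job is handed in when it is done.

Besides the shell and the picture viewer there is one more tool, called after ">>>" as name(argument=value, ...) on one line, values as JSON. send_rows: Moves the arm, as the interface text tells. Its arguments: {"type":"object","properties":{"steps":{"type":"array","items":{"type":"array"}},"gripper":{"type":"number"}},"required":["steps"]}

```bash
mkdir -p pics; ls; cat > h.py <<'E'
import numpy as np, cv2
from rig import manip
def cam(n,save=None):
    c=manip.read_camera(n)
    c['f']=c['img'].shape[0]/2/np.tan(np.radians(c['fovy'])/2); c['n']=n
    c['R']=np.array(c['R']);c['t']=np.array(c['t'])
    if save: cv2.imwrite(save,c['img'][:,:,::-1])
    return c
def rays(c,uv):
    uv=np.atleast_2d(np.array(uv,float)); x=(uv[:,0]-c['cx'])/c['f']; y=(uv[:,1]-c['cy'])/c['f']
    if c['n']=='wrist':
        r=np.hypot(x,y)+1e-12; d=np.stack([np.sin(r)*x/r,np.sin(r)*y/r,np.cos(r)],1)
    else: d=np.stack([x,y,np.ones_like(x)],1)
    return -c['R'].T@c['t'], d@c['R']
def onplane(c,uv,z):
    o,d=rays(c,uv); return o+d*((z-o[2])/d[:,2])[:,None]
def depth(c,uv):
    uv=np.atleast_2d(np.array(uv)); o,d=rays(c,uv)
    Z=c['z_map'][uv[:,1].astype(int),uv[:,0].astype(int)]
    dz=(d@c['R'].T)[:,2]
    return o+d*(Z/dz)[:,None]
def tri(c1,p1,c2,p2):
    o1,d1=rays(c1,p1);o2,d2=rays(c2,p2);d1=d1[0];d2=d2[0]
    s=np.linalg.lstsq(np.stack([d1,-d2],1),o2-o1,rcond=None)[0]
    a=o1+s[0]*d1;b=o2+s[1]*d2; return (a+b)/2,np.linalg.norm(a-b)
def cloud(c):
    v,u=np.mgrid[0:400,0:640]; P=depth(c,np.stack([u.ravel(),v.ravel()],1)); P[c['z_map'].ravel()==0]=np.nan
    return P.reshape(400,640,3)
E
python3 - <<'E'
from h import *
for n in('scene','top','wrist'):
    c=cam(n,f'pics/{n}0.png'); print(n,c['fovy'],c['cx'],c['cy'],-c['R'].T@c['t'],(c['z_map']>0).mean())
o=manip.get_obs();print(o, manip.pinch_z)
a=np.vstack([cv2.imread('pics/top0.png')]);
E
```

```text
pics
scene 56.92251196587335 323.48375567827355 195.53938408514924 [1.32804917 0.20559544 0.92580745] 0.9960234375
top 49.138507850649376 316.1241343227292 203.23273037168852 [0.39782282 0.01743068 1.28080943] 0.995953125
wrist 65.70646984690485 315.52601788843185 196.88789797770036 [0.10955391 0.54506446 0.38404548] 0.9959921875
{'clock': 0.15, 'joint_positions': array([ 1.00969995e+00,  3.81050787e-01,  1.29799292e+00,  2.60149744e-06,
        1.46362688e+00, -2.15327149e-01]), 'dq': array([ 0.00265532, -0.00078759, -0.00244509, -0.00055071,  0.00150582,
        0.00052582]), 'tau': array([ 2.03715696e-03, -4.38081980e+01, -2.24615729e+01,  7.13046268e-02,
        3.43637669e-02, -6.33988452e-05]), 'position': array([0.18631159, 0.51726713, 0.2383061 ]), 'eef_rot': array([-3.14054016e+00, -2.32845663e-04,  2.79582302e+00]), 'contact_force': array([-0.67523288,  0.31585979, -0.0568933 ]), 'ft_torque': array([-0.00863199, -0.00251606, -0.00872682]), 'grip_force': 0.0, 'width': 0.9996181064042906} -0.0187
```

View pics/top0.png

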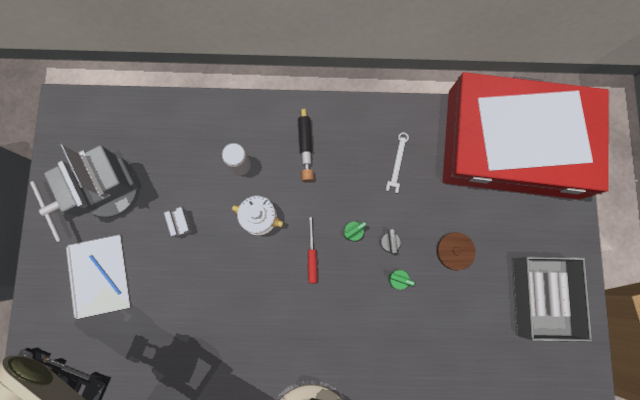

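View pics/scene0.png

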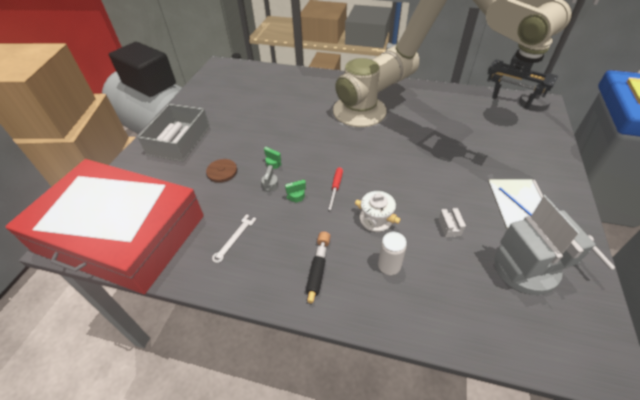

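The top view shows the regulator at (257,215), the grey key at (391,242), and green look-alikes at (354,231) and (401,280). The scene view agrees: regulator at (378,208), key at (269,176).

```bash
python3 - <<'E'
from h import *
t=cam('top');s=cam('scene');T=cloud(t);S=cloud(s)
def crop(c,x0,y0,w,h):return cv2.resize(c['img'][y0:y0+h,x0:x0+w,::-1],(390,290),interpolation=cv2.INTER_CUBIC)
a=[crop(t,225,190,67,50),crop(t,362,220,67,50),crop(s,345,180,67,50),crop(s,240,150,67,50)]
cv2.imwrite('pics/z.png',np.vstack([np.hstack(a[:2]),np.hstack(a[2:])]))
for nm,P in(('top',T),('scene',S)):
  for lab,cx,cy in(('unit',.37,.16),('key',.3,-.22)):
    m=(np.abs(P[...,0]-cx)<.12)&(np.abs(P[...,1]-cy)<.12)&(P[...,2]>.02)
    n,L,st,ce=cv2.connectedComponentsWithStats(m.astype(np.uint8))
    for i in range(1,n):
      if st[i,4]>20:
        q=P[L==i];c=(t if nm=='top' else s)['img'][L==i].mean(0); print(nm,lab,st[i],ce[i].round(1),q.min(0).round(3),q.max(0).round(3),q.mean(0).round(3),c.round())
E
```

```text
top key [389 274  26  16 302] [400.5 280.8] [ 0.376 -0.277  0.023] [ 0.418 -0.213  0.071] [ 0.399 -0.244  0.046] [ 87. 157. 101.]
scene key [264 147  17  16 173] [271.6 154.7] [ 0.388 -0.276  0.024] [ 0.42  -0.211  0.068] [ 0.409 -0.245  0.049] [ 84. 141.  91.]
```

View pics/z.png

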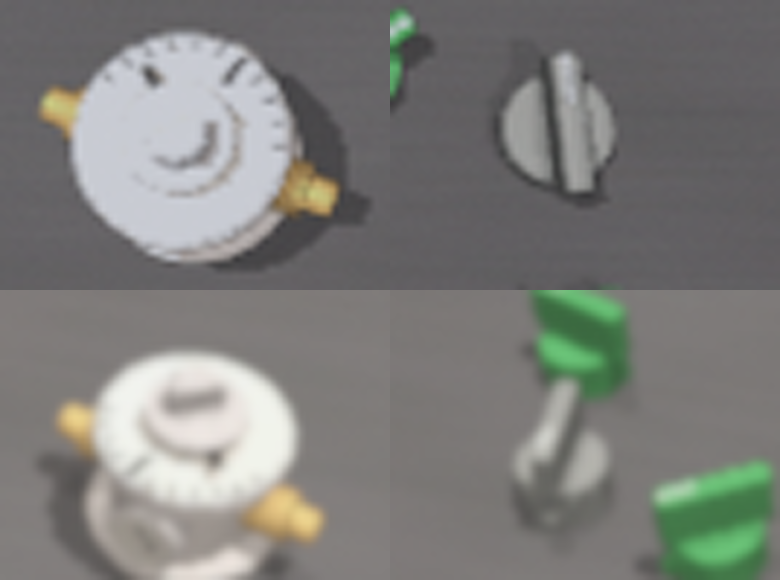

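The crop shows the pointer at the upper left of the dial and the long mark at its upper right, about 60° clockwise of the pointer. The grey key's bar runs roughly along world x. Its +x end is not clear yet.

```bash
cat >> h.py <<'E'
def totool(d,yaw):
    x=np.array([np.cos(yaw),np.sin(yaw)]);y=np.array([np.sin(yaw),-np.cos(yaw)])
    return np.array([d[0]*x[0]+d[1]*x[1],d[0]*y[0]+d[1]*y[1],-d[2]])
def blobs(c,hmin,cx,cy,r):
    P=cloud(c); return P,(np.hypot(P[...,0]-cx,P[...,1]-cy)<r)&(P[...,2]>hmin)
def circ(P,m,lab):
    q=P[m]; 
    if len(q)<6: print(lab,len(q));return
    (a,b),r=cv2.minEnclosingCircle(q[:,:2].astype(np.float32)); R=cv2.minAreaRect(q[:,:2].astype(np.float32))
    print(lab,len(q),'circ',round(a,4),round(b,4),round(r,4),'medz',np.median(q[:,2]).round(4),'rect',np.round(R[0],4),np.round(R[1],4),round(R[2],1))
E
python3 - <<'E'
from h import *
for n,ku,uu in(('top',(391,242),(257,215)),('scene',(269,176),(378,208))):
    c=cam(n); P=cloud(c)
    for lab,(u,v) in(('key',ku),('unit',uu)):
        p=P[v,u];print(n,lab,p.round(3))
        D=np.hypot(P[...,0]-p[0],P[...,1]-p[1]); z=P[...,2]
        if lab=='key':
            circ(P,(D<.055)&(z>.053)&(z<.075),'bar');circ(P,(D<.055)&(z>.02)&(z<.04),'hub')
        else:
            circ(P,(D<.08)&(z>.068)&(z<.083),'dial');circ(P,(D<.06)&(z>.085)&(z<.1),'flange');circ(P,(D<.06)&(z>.1)&(z<.12),'shaft')
E
```

```text
top key [ 0.505 -0.216  0.059]
bar 135 circ 0.5077 -0.2204 0.0339 medz 0.0655 rect [ 0.5078 -0.2214] [0.0676 0.0151] 6.8
hub 175 circ 0.5072 -0.2211 0.0284 medz 0.0298 rect [ 0.5054 -0.2205] [0.0537 0.0529] 85.7
top unit [0.567 0.155 0.113]
dial 711 circ 0.5738 0.1617 0.0523 medz 0.0796 rect [0.5748 0.161 ] [0.1016 0.1023] 2.3
flange 246 circ 0.575 0.1601 0.0378 medz 0.0927 rect [0.5736 0.1582] [0.0596 0.0714] 81.4
shaft 69 circ 0.5747 0.1565 0.0194 medz 0.1104 rect [0.5726 0.1576] [0.0283 0.0312] 62.0
scene key [ 0.518 -0.213  0.053]
bar 78 circ 0.5118 -0.2198 0.0351 medz 0.0641 rect [ 0.5117 -0.2188] [0.0696 0.0143] 5.4
hub 111 circ 0.5134 -0.2221 0.0311 medz 0.0292 rect [ 0.5147 -0.2168] [0.0559 0.0519] 19.8
scene unit [0.595 0.166 0.079]
dial 532 circ 0.5762 0.1655 0.0539 medz 0.0786 rect [0.5768 0.1627] [0.1017 0.1019] 38.9
flange 152 circ 0.5843 0.1633 0.0325 medz 0.092 rect [0.5793 0.1624] [0.0527 0.0522] 77.5
shaft 59 circ 0.5737 0.1607 0.015 medz 0.1089 rect [0.5706 0.1594] [0.0206 0.0282] 24.9
```

>>> send_rows(steps=[[[-0.5,-0.18,0],0],[[-1,-0.37,0],0]], gripper=45)

```text
clock: 0.6
position: [0.2686, 0.448, 0.2387]
eef_rot: [3.142, 0.0, 2.797]
contact_force: [0.2, 0.3, -0.5]
width: 0.795
grip_force: 0.0
```

>>> send_rows(steps=[[[-0.5,-0.18,0],0],[[-1,-0.37,0],0]])

```text
clock: 0.85
position: [0.3506, 0.3788, 0.2388]
eef_rot: [3.141, 0.0, 2.796]
contact_force: [-0.3, 0.5, 0.3]
width: 0.572
grip_force: 0.0
```

>>> send_rows(steps=[[[-0.5,-0.18,0],0],[[-1,-0.37,0],0]])

```text
clock: 1.1
position: [0.4322, 0.31, 0.2388]
eef_rot: [3.141, 0.0, 2.796]
contact_force: [0.0, 0.8, 1.0]
width: 0.513
grip_force: 0.0
```

>>> send_rows(steps=[[[-0.5,-0.18,0],0],[[-1,-0.37,0],0]])

```text
clock: 1.35
position: [0.5138, 0.2413, 0.2388]
eef_rot: [3.141, 0.0, 2.796]
contact_force: [-0.3, 0.1, 0.5]
width: 0.505
grip_force: 0.0
```

>>> send_rows(steps=[[[-0.5,-0.18,0],0],[[-1,-0.37,0],0],[[-1,-0.37,0],0],[[-1,-0.37,0],0]])

```text
clock: 1.85
position: [0.5938, 0.1741, 0.2385]
eef_rot: [-3.142, -0.001, 2.796]
contact_force: [-0.2, 0.1, -0.6]
width: 0.513
grip_force: 0.0
```

```bash
python3 - <<'E'
from h import *
c=cam('wrist','pics/w1.png');np.save('w1.npy',c,allow_pickle=True);P=cloud(c);z=P[...,2]
D=np.hypot(P[...,0]-.574,P[...,1]-.161)
circ(P,(D<.08)&(z>.07)&(z<.083),'dial');circ(P,(D<.034)&(z>.085)&(z<.1),'flange');circ(P,(D<.034)&(z>.1)&(z<.12),'shaft')
g=c['img'].max(2)
for lab,m in(('pointerdark',(D<.041)&(D>.027)&(z>.07)&(g<90)),('dark ring',(D<.05)&(D>.034)&(z>.07)&(g<90))):
    n,L,st,ce=cv2.connectedComponentsWithStats(m.astype(np.uint8))
    for i in range(1,n):
        if st[i,4]>8:
            q=P[L==i].mean(0);print(lab,st[i,4],ce[i].round(),q.round(4),np.degrees(np.arctan2(q[1]-.161,q[0]-.574)).round(1))
E
```

```text
dial 5378 circ 0.5742 0.1635 0.0524 medz 0.0787 rect [0.5738 0.1635] [0.1017 0.104 ] 72.0
flange 1787 circ 0.5769 0.1643 0.0299 medz 0.0918 rect [0.574  0.1636] [0.0531 0.0541] 77.6
shaft 553 circ 0.5733 0.1632 0.0159 medz 0.1096 rect [0.5685 0.1607] [0.0184 0.0316] 27.5
pointerdark 51 [323. 189.] [0.6025 0.1785 0.0907] 31.6
pointerdark 24 [290. 200.] [0.6056 0.1415 0.0795] -31.8
pointerdark 5075 [138. 325.] [0.5521 0.1378 0.3292] -133.4
pointerdark 1225 [359. 318.] [0.5745 0.1939 0.3185] 89.1
pointerdark 11 [395. 359.] [0.584  0.2    0.3289] 75.7
pointerdark 2113 [377. 383.] [0.5769 0.1949 0.3403] 85.0
dark ring 21 [325. 191.] [0.6051 0.1798 0.0907] 31.2
dark ring 40 [289. 203.] [0.6087 0.1394 0.0794] -31.9
dark ring 3368 [386. 299.] [0.5898 0.2023 0.2917] 69.0
dark ring 1399 [132. 294.] [0.5471 0.133  0.3199] -133.9
dark ring 3015 [ 88. 362.] [0.5537 0.123  0.342 ] -118.2
dark ring 2476 [412. 382.] [0.5798 0.2026 0.3408] 82.0
```

View pics/w1.png

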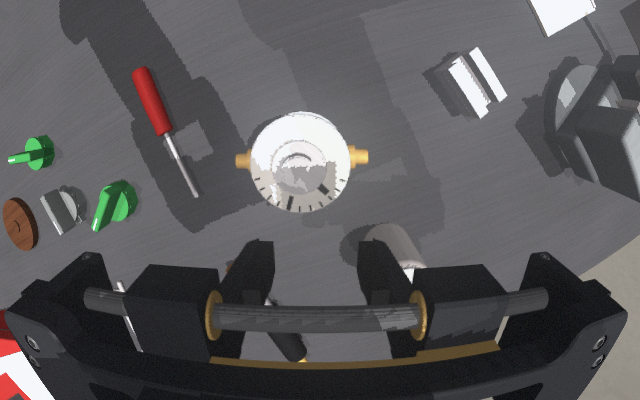

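The wrist view shows the regulator at (300,162), with the pointer at (323,189), 27.7° in world yaw, and the long mark at (289,203), −35°. The turn needed is about 62.7°. I'm going to the key next.

>>> send_rows(steps=[[[-0.07,-0.5,0],0],[[-0.15,-0.98,0],0]])

```text
clock: 2.15
position: [0.5739, 0.077, 0.2391]
eef_rot: [3.141, 0.0, 2.799]
contact_force: [0.0, -0.5, 0.3]
width: 0.508
grip_force: 0.0
```

>>> send_rows(steps=[[[-0.07,-0.5,0],0],[[-0.15,-0.98,0],0]])

```text
clock: 2.4
position: [0.5549, -0.0208, 0.2393]
eef_rot: [3.141, 0.001, 2.798]
contact_force: [0.1, 1.3, -0.7]
width: 0.51
grip_force: 0.0
```

>>> send_rows(steps=[[[-0.07,-0.5,0],0],[[-0.15,-0.98,0],0]])

```text
clock: 2.65
position: [0.536, -0.1181, 0.2393]
eef_rot: [3.142, 0.001, 2.798]
contact_force: [0.1, 0.1, -0.2]
width: 0.509
grip_force: 0.0
```

>>> send_rows(steps=[[[-0.05,-0.4,0],-0.05],[[-0.1,-0.8,0],-0.1],[[-0.15,-0.98,0],-0.145],[[-0.15,-0.98,0],-0.145],[[-0.15,-0.98,0],-0.145]])

```text
clock: 3.28
position: [0.5178, -0.2138, 0.239]
eef_rot: [3.141, 0.0, -3.033]
contact_force: [0.5, -0.1, 0.2]
width: 0.513
grip_force: 0.0
```

```bash
python3 - <<'E'
from h import *
c=cam('wrist','pics/w2.png');P=cloud(c);z=P[...,2];g=c['img'].max(2)
D=np.hypot(P[...,0]-.509,P[...,1]+.221)
circ(P,(D<.045)&(z>.06)&(z<.071),'bar');circ(P,(D<.04)&(z>.024)&(z<.033),'hub')
circ(P,(D<.045)&(z>.055)&(z<.071)&(g>200),'white')
m=(D<.05)&(z>.003)&(z<.022);circ(P,m&(D>.03),'low')
o=manip.get_obs();print(o['position'],o['eef_rot'],o['joint_positions'].round(2))
v,u=np.where((D<.045)&(z>.06)&(z<.071));u0,v0=int(u.mean()),int(v.mean());print(u0,v0)
k=c['img'][max(0,v0-60):v0+60,max(0,u0-80):u0+80,::-1];cv2.imwrite('pics/w2c.png',cv2.resize(k,None,fx=5,fy=5,interpolation=cv2.INTER_CUBIC)[:600,:800])
E
```

```text
bar 795 circ 0.5074 -0.2196 0.0337 medz 0.0645 rect [ 0.5073 -0.2198] [0.0666 0.0131] 6.3
hub 1076 circ 0.5084 -0.2196 0.0279 medz 0.0288 rect [ 0.5077 -0.219 ] [0.0506 0.054 ] 4.8
white 53 circ 0.5299 -0.2167 0.0106 medz 0.0651 rect [ 0.5298 -0.2162] [0.0209 0.0065] 5.9
low 0
[ 0.51784429 -0.21376751  0.23899023] [ 3.14150979e+00  2.10421816e-04 -3.03243512e+00] [-0.6   0.4   1.27  0.    1.47 -2.28]
310 164
```

View pics/w2c.png

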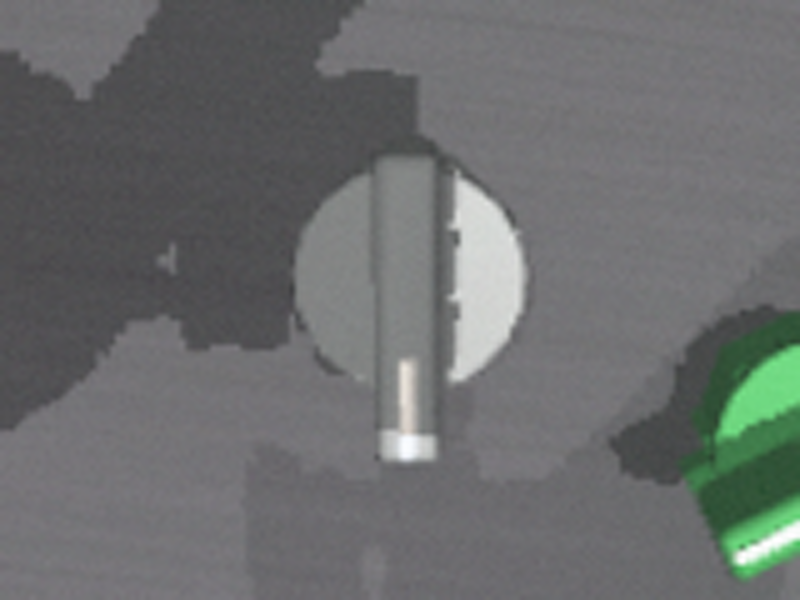

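The close view shows the white line at the lower end of the bar (407,390 in the crop), which is world +x. The key's yaw is therefore 6.3°, matching the tool's. Its centre is at (0.5078, −0.2196), with the bar top at 64.5 mm. Going down to grasp.

>>> send_rows(steps=[[[0.1,-0.05,0.5],0],[[0.1,-0.05,1],0]])

```text
clock: 3.58
position: [0.5083, -0.2204, 0.1382]
eef_rot: [-3.14, 0.001, -3.033]
contact_force: [0.9, 0.5, -1.2]
width: 0.509
grip_force: 0.0
```

>>> send_rows(steps=[[[0,0,0.4],0],[[0,0,0.7],0],[[0,0,0.9],0],[[0,0,1.0],0],[[0,0,1.0],0]])

```text
clock: 4.2
position: [0.5084, -0.2207, 0.0387]
eef_rot: [3.141, -0.0, -3.032]
contact_force: [1.3, 0.0, -0.1]
width: 0.508
grip_force: 0.0
```

>>> send_rows(steps=[[[0,0,0.05],0],[[0,0,0.05],0]])

```text
clock: 4.45
position: [0.5084, -0.2213, 0.034]
eef_rot: [-3.141, 0.0, -3.032]
contact_force: [-0.8, 0.5, 0.3]
width: 0.512
grip_force: 0.0
```

>>> send_rows(steps=[[[0,0,0],0],[[0,0,0],0],[[0,0,0],0],[[0,0,0],0],[[0,0,0],0]], gripper=0)

```text
clock: 5.08
position: [0.5083, -0.2213, 0.0338]
eef_rot: [-3.142, -0.0, -3.032]
contact_force: [-0.4, 0.8, 1.6]
width: 0.155
grip_force: 30.0
```

>>> send_rows(steps=[[[0,0,0],0],[[0,0,0],0],[[0,0,0],0]])

```text
clock: 5.45
position: [0.5083, -0.2213, 0.0338]
eef_rot: [3.142, 0.0, -3.032]
contact_force: [-1.1, 0.6, 2.6]
width: 0.157
grip_force: 30.0
```

>>> send_rows(steps=[[[0,0,-0.3],0],[[0,0,-0.7],0],[[0,0,-1],0]])

```text
clock: 5.82
position: [0.5084, -0.2214, 0.135]
eef_rot: [-3.141, 0.001, -3.032]
contact_force: [-0.7, -0.5, -0.8]
width: 0.157
grip_force: 30.0
```

>>> send_rows(steps=[[[0,0,-0.5],0],[[0,0,-1],0],[[0,0,-1],0]])

```text
clock: 6.2
position: [0.5093, -0.222, 0.237]
eef_rot: [-3.137, 0.005, -3.032]
contact_force: [0.4, -0.0, -1.6]
width: 0.157
grip_force: 30.0
```

>>> send_rows(steps=[[[-0.09,0.3,0],0],[[-0.18,0.6,0],0],[[-0.27,0.94,0],0]])

```text
clock: 6.58
position: [0.5245, -0.1239, 0.2319]
eef_rot: [3.14, -0.002, -3.032]
contact_force: [0.7, -0.2, -1.6]
width: 0.155
grip_force: 30.0
```

>>> send_rows(steps=[[[-0.09,0.3,0],0],[[-0.18,0.6,0],0],[[-0.27,0.94,0],0]])

```text
clock: 6.95
position: [0.541, -0.0275, 0.2319]
eef_rot: [3.141, -0.003, -3.032]
contact_force: [0.6, -0.5, -0.3]
width: 0.161
grip_force: 30.0
```

>>> send_rows(steps=[[[-0.09,0.3,0],0],[[-0.18,0.6,0],0],[[-0.27,0.94,0],0]])

```text
clock: 7.32
position: [0.5576, 0.0688, 0.2319]
eef_rot: [3.141, -0.003, -3.032]
contact_force: [0.1, 0.3, -0.5]
width: 0.158
grip_force: 30.0
```

>>> send_rows(steps=[[[-0.09,0.3,0],-0.04],[[-0.18,0.6,0],-0.08],[[-0.27,0.94,0],-0.119],[[-0.27,0.94,0],-0.119],[[-0.27,0.94,0],-0.119]])

```text
clock: 7.95
position: [0.5741, 0.1638, 0.2325]
eef_rot: [3.141, -0.002, -2.659]
contact_force: [-0.4, 0.0, -1.8]
width: 0.16
grip_force: 30.0
```

```bash
python3 - <<'E'
from h import *
o=manip.get_obs();print(o['position'],o['eef_rot'],o['joint_positions'].round(2),o['width'])
c=cam('wrist','pics/w3.png')
for n in('wrist','scene','top'):
    if n!='wrist': c=cam(n)
    P=cloud(c);z=P[...,2];D=np.hypot(P[...,0]-.574,P[...,1]-.1635);g=c['img'].max(2)
    print(n);circ(P,(D<.07)&(z>.071)&(z<.083),'dial');circ(P,(D<.04)&(z>.215)&(z<.245),'hubtop')
    circ(P,(D<.034)&(z>.1)&(z<.113),'shaft');circ(P,(D<.042)&(D>.028)&(z>.086)&(z<.095)&(g<100),'pointer')
    if n=='scene':cv2.imwrite('pics/s3.png',cv2.resize(c['img'][100:250,300:460,::-1],(640,600),interpolation=cv2.INTER_CUBIC))
E
```

```text
[0.57413764 0.1637724  0.23251558] [ 3.14107243e+00 -2.10062976e-03 -2.65928683e+00] [ 0.08  0.47  1.17 -0.    1.51 -1.97] 0.15953700422375977
wrist
dial 4267 circ 0.5738 0.1634 0.0523 medz 0.0787 rect [0.5653 0.1586] [0.0844 0.1022] 28.6
hubtop 2696 circ 0.5694 0.1611 0.029 medz 0.2277 rect [0.5612 0.1569] [0.0392 0.055 ] 28.3
shaft 561 circ 0.5725 0.1626 0.0151 medz 0.1094 rect [0.568  0.1601] [0.0171 0.0296] 27.3
pointer 0
scene
dial 512 circ 0.5763 0.1632 0.0527 medz 0.0788 rect [0.5771 0.1632] [0.102  0.1022] 79.1
hubtop 178 circ 0.5823 0.1636 0.0293 medz 0.2283 rect [0.5883 0.1637] [0.0433 0.0527] 4.0
shaft 58 circ 0.5738 0.1622 0.0145 medz 0.1092 rect [0.5711 0.1612] [0.0175 0.0282] 20.2
pointer 0
top
dial 247 circ 0.5739 0.1614 0.052 medz 0.0792 rect [0.5588 0.1514] [0.0666 0.1038] 33.5
hubtop 23 circ 0.5497 0.161 0.0119 medz 0.2289 rect [0.5488 0.1622] [0.0231 0.0086] 40.6
shaft 0
pointer 0
```

View pics/w3.png

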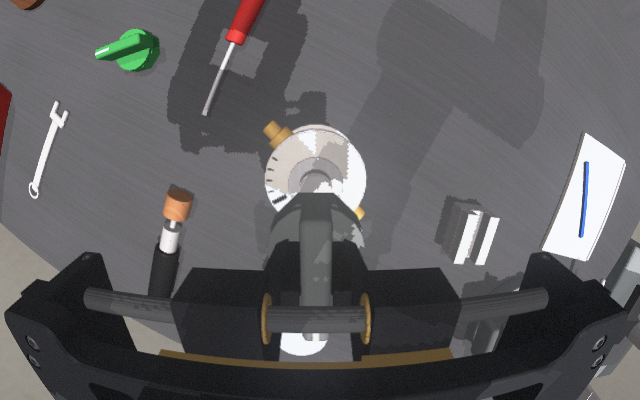

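The key is held above the regulator with its hub edge in front of the shaft at (316,200), and the flats look parallel. I'll check the hub's centre against the dial with circle fits before lowering.

```bash
cat >> h.py <<'E'
from scipy.optimize import least_squares
def hubfit(c,zlo,zhi,r,cx,cy,rmax,lab,rmin=0):
    P=cloud(c);z=P[...,2];D=np.hypot(P[...,0]-cx,P[...,1]-cy)
    m=((D<rmax)&(D>rmin)&(z>zlo)&(z<zhi)).astype(np.uint8)
    cs,_=cv2.findContours(m,cv2.RETR_EXTERNAL,cv2.CHAIN_APPROX_NONE)
    q=np.array([P[v,u] for k in cs for u,v in k[:,0]])
    f=lambda p:np.hypot(q[:,0]-p[0],q[:,1]-p[1])-r
    b=least_squares(f,[cx,cy],loss='cauchy',f_scale=.0007)
    print(lab,len(q),b.x.round(4),'inl',(abs(f(b.x))<.0012).sum(),'z',np.median(P[...,2][m>0]).round(4)); return b.x
E
python3 - <<'E'
from h import *
for n in('wrist','scene'):
    c=cam(n)
    hubfit(c,.222,.231,.0275,.574,.1635,.036,n+' hub'); hubfit(c,.076,.082,.052,.574,.1635,.06,n+' dial')
    hubfit(c,.089,.095,.027,.574,.1635,.03,n+' flange')
    P=cloud(c);z=P[...,2];D=np.hypot(P[...,0]-.574,P[...,1]-.1635)
    a=np.radians(27.5); s=(P[...,0]-.574)*np.cos(a)+(P[...,1]-.1635)*np.sin(a);t=-(P[...,0]-.574)*np.sin(a)+(P[...,1]-.1635)*np.cos(a)
    m=(D<.03)&(z>.105)&(z<.113);print('shaft along',np.percentile(s[m],[1,99]).round(4),'across',np.percentile(t[m],[1,99]).round(4))
    m=(D<.036)&(z>.222)&(z<.231);print('hub along',np.percentile(s[m],[1,99]).round(4),'across',np.percentile(t[m],[1,99]).round(4))
E
```

```text
wrist hub 294 [0.5753 0.1638] inl 146 z 0.2283
wrist dial 366 [0.575 0.164] inl 161 z 0.0787
wrist flange 187 [0.5747 0.1639] inl 103 z 0.0917
shaft along [-0.0151  0.0019] across [-0.0143  0.0148]
hub along [-0.025   0.0017] across [-0.0266  0.0259]
scene hub 51 [0.5751 0.1628] inl 24 z 0.2282
scene dial 87 [0.5757 0.1637] inl 24 z 0.0791
scene flange 55 [0.5752 0.1625] inl 17 z 0.0919
shaft along [-0.0142  0.0054] across [-0.0163  0.0122]
hub along [-0.0161  0.0286] across [-0.0281  0.0238]
```

The hub and flange centres agree within 0.6 mm in both views, so I'm lowering now.

>>> send_rows(steps=[[[0,0,0.3],0],[[0,0,0.6],0],[[0,0,0.75],0],[[0,0,0.8],0],[[0,0,0.8],0]])

```text
clock: 8.82
position: [0.5748, 0.1642, 0.1544]
eef_rot: [-3.141, 0.001, -2.658]
contact_force: [0.7, 0.1, -1.6]
width: 0.157
grip_force: 30.0
```

>>> send_rows(steps=[[[0,0,0.04],0],[[0,0,0.08],0],[[0,0,0.11],0],[[0,0,0.14],0],[[0,0,0.14],0]])

```text
clock: 9.45
position: [0.5744, 0.1643, 0.1395]
eef_rot: [3.141, -0.0, -2.658]
contact_force: [-0.5, -0.1, -1.3]
width: 0.157
grip_force: 30.0
```

>>> send_rows(steps=[[[0,0,0.03],0],[[0,0,0.06],0],[[0,0,0.08],0],[[0,0,0.08],0]])

```text
clock: 9.95
position: [0.5744, 0.1642, 0.1316]
eef_rot: [3.141, -0.0, -2.658]
contact_force: [-0.2, 1.0, -1.9]
width: 0.157
grip_force: 30.0
```

>>> send_rows(steps=[[[0,0,0.02],0],[[0,0,0.04],0],[[0,0,0.06],0],[[0,0,0.06],0],[[0,0,0.06],0]])

```text
clock: 10.58
position: [0.5745, 0.1643, 0.1258]
eef_rot: [-3.142, 0.0, -2.658]
contact_force: [0.5, 1.2, 0.3]
width: 0.159
grip_force: 30.0
```

>>> send_rows(steps=[[[0,0,0.02],0],[[0,0,0.04],0],[[0,0,0.05],0],[[0,0,0.05],0],[[0,0,0.05],0]])

```text
clock: 11.2
position: [0.5747, 0.1643, 0.1216]
eef_rot: [-3.141, 0.001, -2.658]
contact_force: [-2.7, 0.0, 7.9]
width: 0.159
grip_force: 30.0
```

>>> send_rows(steps=[[[0,0,0.015],0],[[0,0,0.015],0],[[0,0,0.015],0.02],[[0,0,0.015],0.04],[[0,0,0.015],0.06]])

```text
clock: 11.82
position: [0.5749, 0.164, 0.1205]
eef_rot: [-3.14, 0.002, -2.848]
contact_force: [-1.6, -1.7, 10.3]
width: 0.157
grip_force: 30.1
```

```bash
cat > look.py <<'E'
from h import *
o=manip.get_obs();print(o['clock'],o['position'],np.degrees(o['eef_rot'][2]).round(2),o['contact_force'].round(1),o['ft_torque'].round(2))
import sys
for n in('scene','wrist'):
    c=cam(n);P=cloud(c);z=P[...,2];g=c['img'].max(2).astype(int);I=c['img'].astype(int)
    d=hubfit(c,.076,.082,.052,.575,.1637,.06,n+' dial');D=np.hypot(P[...,0]-d[0],P[...,1]-d[1])
    for lab,m in(('dark flange',(D<.041)&(D>.026)&(z>.0815)&(z<.094)&(g<100)),('dark dial',(D<.051)&(D>.03)&(z>.074)&(z<.0815)&(g<100)),('brass',(D<.08)&(D>.053)&(z>.02)&(z<.06)&(I[...,0]-I[...,2]>50))):
        k,L,st,ce=cv2.connectedComponentsWithStats(m.astype(np.uint8))
        for i in range(1,k):
            if st[i,4]>(2 if n=='scene' else 8):
                q=P[L==i].mean(0)-[*d,0];print(' ',lab,st[i,4],ce[i].round(),'r',np.hypot(q[0],q[1]).round(4),'z',q[2].round(4),'ang',np.degrees(np.arctan2(q[1],q[0])).round(1))
E
python3 look.py
```

```text
11.825 [0.57493339 0.16398263 0.12047212] -163.19 [-1.6 -1.7 10.3] [-0.28  0.4   0.26]
scene dial 116 [0.5752 0.1633] inl 31 z 0.0789
  brass 33 [358. 203.] r 0.0638 z 0.0466 ang -101.7
  brass 55 [395. 219.] r 0.0627 z 0.0468 ang 68.5
wrist dial 552 [0.5749 0.1637] inl 274 z 0.0787
  dark flange 49 [298. 195.] r 0.0266 z 0.0904 ang -141.3
  dark flange 51 [332. 195.] r 0.0267 z 0.0908 ang 174.6
  dark flange 12 [277. 214.] r 0.0265 z 0.0913 ang -102.3
  dark flange 17 [354. 213.] r 0.0269 z 0.0911 ang 135.9
  dark dial 11 [247. 203.] r 0.0469 z 0.0793 ang -93.0
  dark dial 15 [245. 219.] r 0.0466 z 0.0793 ang -79.1
  dark dial 19 [248. 235.] r 0.0463 z 0.0795 ang -64.5
  dark dial 12 [254. 249.] r 0.0457 z 0.079 ang -49.9
  dark dial 44 [264. 261.] r 0.0454 z 0.0792 ang -35.8
  brass 792 [247. 160.] r 0.0624 z 0.0487 ang -110.8
  brass 181 [387. 251.] r 0.0696 z 0.0467 ang 74.4
```

>>> send_rows(steps=[[[0,0,0],0.02],[[0,0,0],0.04],[[0,0,0],0.06],[[0,0,0],0.08],[[0,0,0],0.1]])

```text
clock: 12.55
position: [0.575, 0.1639, 0.1205]
eef_rot: [-3.141, 0.002, 3.121]
contact_force: [-2.0, -3.5, 9.0]
width: 0.154
grip_force: 30.1
```

```bash
python3 look.py
```

```text
12.55 [0.57500071 0.16388864 0.1204817 ] 178.82 [-2.  -3.5  9. ] [-0.46  0.44  0.24]
scene dial 111 [0.5745 0.1633] inl 22 z 0.079
  brass 33 [358. 203.] r 0.0637 z 0.0469 ang -101.0
  brass 56 [395. 219.] r 0.0627 z 0.0467 ang 67.4
wrist dial 561 [0.5749 0.1636] inl 285 z 0.0787
  dark flange 49 [298. 195.] r 0.0266 z 0.0905 ang -159.1
  dark flange 45 [333. 196.] r 0.0267 z 0.0909 ang 155.2
  dark flange 12 [277. 214.] r 0.0266 z 0.0909 ang -120.1
  dark flange 13 [353. 214.] r 0.0268 z 0.0917 ang 118.4
  dark dial 16 [246. 224.] r 0.0465 z 0.0794 ang -92.8
  dark dial 13 [249. 239.] r 0.0464 z 0.0794 ang -78.8
  dark dial 16 [256. 252.] r 0.0459 z 0.0794 ang -64.6
  dark dial 16 [367. 261.] r 0.0456 z 0.0793 ang 51.7
  brass 659 [236. 181.] r 0.063 z 0.0482 ang -111.6
  brass 316 [398. 227.] r 0.0672 z 0.0468 ang 75.0
```

Unit unmoved and the dial marks have stayed put. Continuing the turn.

>>> send_rows(steps=[[[0,0,0.005],0.02],[[0,0,0.005],0.04],[[0,0,0.005],0.06],[[0,0,0.005],0.08],[[0,0,0.005],0.1]])

```text
clock: 13.28
position: [0.575, 0.1638, 0.12]
eef_rot: [-3.141, 0.002, 2.807]
contact_force: [-2.5, -2.2, 9.7]
width: 0.159
grip_force: 30.1
```

>>> send_rows(steps=[[[0,0,0],0.02],[[0,0,0],0.04],[[0,0,0],0.06],[[0,0,0],0.07],[[0,0,0],0.07]])

```text
clock: 13.9
position: [0.575, 0.1637, 0.1201]
eef_rot: [3.141, 0.003, 2.588]
contact_force: [-2.7, -3.0, 10.0]
width: 0.156
grip_force: 30.0
```

```bash
python3 look.py; python3 - <<'E'
from h import *
c=cam('scene');t=cam('top')
k=lambda c,u,v,w,h:cv2.resize(c['img'][v:v+h,u:u+w,::-1],(400,300),interpolation=cv2.INTER_CUBIC)
cv2.imwrite('pics/s4.png',np.hstack([k(c,338,165,80,60),k(t,217,185,80,60)]))
E
```

```text
13.9 [0.5750018  0.1637224  0.12005965] 148.31 [-2.7 -3.  10. ] [-0.66  0.48  0.24]
scene dial 122 [0.5747 0.1631] inl 26 z 0.0789
  dark flange 7 [373. 207.] r 0.0304 z 0.0885 ang -21.7
  brass 33 [358. 203.] r 0.0636 z 0.0465 ang -101.4
  brass 59 [395. 219.] r 0.0625 z 0.0473 ang 67.3
wrist dial 560 [0.5748 0.1633] inl 289 z 0.0787
  dark flange 52 [298. 196.] r 0.0265 z 0.0904 ang 170.3
  dark flange 14 [277. 214.] r 0.0265 z 0.0906 ang -150.4
  dark flange 10 [354. 214.] r 0.0271 z 0.0906 ang 85.9
  dark dial 15 [383. 233.] r 0.0464 z 0.0794 ang 51.9
  dark dial 16 [378. 248.] r 0.0461 z 0.0791 ang 37.2
  dark dial 17 [257. 254.] r 0.0459 z 0.0793 ang -93.1
  dark dial 14 [369. 260.] r 0.0463 z 0.0792 ang 23.0
  brass 633 [395. 185.] r 0.0632 z 0.048 ang 75.9
  brass 324 [232. 223.] r 0.0669 z 0.0471 ang -110.9
```

View pics/s4.png

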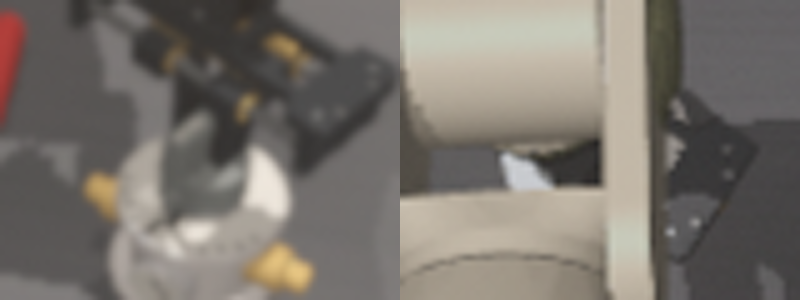

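The regulator hasn't moved (marks and ports agree). The key stands at −31.7° and the dark blob in the scene puts the pointer at about −22°, allowing for play. I'll turn 9° more, ease off, release and look.

>>> send_rows(steps=[[[0,0,0],0.02],[[0,0,0],0.04],[[0,0,0],0.05],[[0,0,0],0.05],[[0,0,0],0.05]])

```text
clock: 14.72
position: [0.575, 0.1637, 0.12]
eef_rot: [3.141, 0.002, 2.432]
contact_force: [-2.4, -3.2, 10.0]
width: 0.157
grip_force: 30.0
```

```bash
python3 look.py | grep -E "^[0-9]|flange|scene|brass"
```

```text
14.725 [0.57497434 0.16367322 0.12003898] 139.33 [-2.4 -3.2 10. ] [-0.7   0.46  0.2 ]
scene dial 118 [0.5748 0.1629] inl 30 z 0.0789
  dark flange 7 [372. 206.] r 0.0292 z 0.0888 ang -28.8
  brass 33 [358. 203.] r 0.0633 z 0.0467 ang -101.4
  brass 58 [395. 219.] r 0.0624 z 0.0468 ang 67.9
  dark flange 45 [299. 196.] r 0.0267 z 0.0906 ang 160.6
  dark flange 14 [277. 214.] r 0.0265 z 0.0907 ang -159.6
  dark flange 14 [353. 214.] r 0.0267 z 0.0912 ang 79.5
  brass 724 [391. 174.] r 0.0627 z 0.0483 ang 75.6
  brass 247 [235. 236.] r 0.0682 z 0.0468 ang -110.2
```

>>> send_rows(steps=[[[0,0,0],0.015],[[0,0,0],0.015],[[0,0,0],0.015],[[0,0,0],0.005],[[0,0,0],0]])

```text
clock: 15.45
position: [0.575, 0.1639, 0.1201]
eef_rot: [3.14, 0.002, 2.432]
contact_force: [-1.5, -1.9, 10.0]
width: 0.156
grip_force: 30.0
```

>>> send_rows(steps=[[[0,0,-0.02],0],[[0,0,-0.04],0],[[0,0,-0.06],0],[[0,0,-0.06],0]])

```text
clock: 15.95
position: [0.5748, 0.1641, 0.1249]
eef_rot: [3.141, 0.001, 2.431]
contact_force: [2.1, -1.9, 1.7]
width: 0.156
grip_force: 30.0
```

>>> send_rows(steps=[[[0,0,0],0],[[0,0,0],0],[[0,0,0],0],[[0,0,0],0]], gripper=45)

```text
clock: 16.45
position: [0.5744, 0.1643, 0.1246]
eef_rot: [-3.141, -0.0, 2.431]
contact_force: [0.1, -0.4, 0.4]
width: 0.51
grip_force: 0.0
```

>>> send_rows(steps=[[[0,0,-0.2],0],[[0,0,-0.5],0],[[0,0,-0.8],0],[[0,0,-1],0],[[0,0,-1],0]])

```text
clock: 17.08
position: [0.5749, 0.1644, 0.2259]
eef_rot: [3.14, 0.002, 2.431]
contact_force: [0.2, -0.2, -0.3]
width: 0.51
grip_force: 0.0
```

>>> send_rows(steps=[[[-0.4,0,-0.3],0],[[-0.8,0,-0.5],0],[[-0.8,0,-0.5],0],[[-0.8,0,-0.5],0]])

```text
clock: 17.58
position: [0.6344, 0.1125, 0.2731]
eef_rot: [-3.14, -0.002, 2.431]
contact_force: [0.8, 0.7, -0.3]
width: 0.511
grip_force: 0.0
```

```bash
python3 look.py; python3 - <<'E'
from h import *
c=cam('wrist')
circ(cloud(c),(lambda P:(np.hypot(P[...,0]-.575,P[...,1]-.1637)<.045)&(P[...,2]>.15)&(P[...,2]<.165))(cloud(c)),'bar top')
hubfit(c,.116,.126,.0275,.575,.1637,.036,'hub')
P=cloud(c);v,u=np.where((np.hypot(P[...,0]-.575,P[...,1]-.1637)<.055)&(P[...,2]>.07)&(P[...,2]<.17))
u0,v0=int(np.median(u)),int(np.median(v));print(u0,v0)
cv2.imwrite('pics/w5.png',cv2.resize(c['img'][max(0,v0-70):v0+70,max(0,u0-80):u0+80,::-1],None,fx=4,fy=4,interpolation=cv2.INTER_CUBIC))
E
```

```text
17.575 [0.63442502 0.11250737 0.27305946] 139.31 [ 0.8  0.7 -0.3] [ 0.   -0.05 -0.08]
scene dial 110 [0.5752 0.1637] inl 26 z 0.0791
  dark flange 3 [372. 205.] r 0.0294 z 0.092 ang -32.1
  brass 34 [358. 203.] r 0.0646 z 0.0465 ang -102.1
  brass 55 [395. 219.] r 0.0624 z 0.0471 ang 68.1
wrist dial 282 [0.5747 0.1632] inl 160 z 0.0788
  dark dial 9 [320. 144.] r 0.0468 z 0.0793 ang -34.5
  brass 239 [365.  81.] r 0.0641 z 0.0486 ang 73.0
  brass 223 [266. 122.] r 0.0639 z 0.0486 ang -108.6
bar top 1257 circ 0.5757 0.164 0.0341 medz 0.1566 rect [0.5752 0.1636] [0.0138 0.0674] 49.6
hub 237 [0.5751 0.1635] inl 110 z 0.1208
315 101
```

View pics/w5.png

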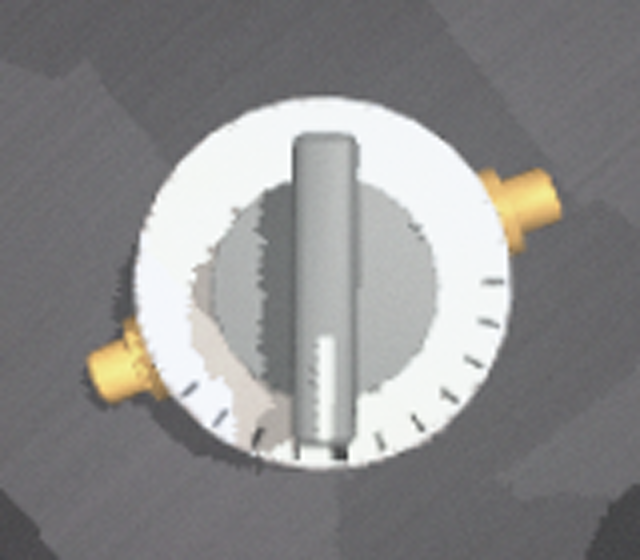

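The key is fully down: hub top at 120.8 mm and bar top at 156.6 mm. Both ports are where they were. The bar hides the pointer, so I'll move the wrist camera outward to see it.

>>> send_rows(steps=[[[-0.4,0,0.2],0],[[-0.8,0,0.4],0],[[-0.9,0,0.5],0],[[-0.9,0,0.5],0],[[-0.9,0,0.5],0]])

```text
clock: 18.35
position: [0.7029, 0.0546, 0.2261]
eef_rot: [3.141, 0.001, 2.433]
contact_force: [0.5, 0.2, 0.6]
width: 0.515
grip_force: 0.0
```

```bash
python3 look.py; python3 - <<'E'
from h import *
c=cam('wrist');P=cloud(c);v,u=np.where((np.hypot(P[...,0]-.575,P[...,1]-.1637)<.055)&(P[...,2]>.07)&(P[...,2]<.17))
u0,v0=int(np.median(u)),int(np.median(v));print(u0,v0)
y0=max(0,v0-40);x0=max(0,u0-65);cv2.imwrite('pics/w6.png',cv2.resize(c['img'][y0:y0+100,x0:x0+130,::-1],None,fx=6,fy=6,interpolation=cv2.INTER_CUBIC));print(x0,y0)
E
```

```text
18.35 [0.7028522  0.05461652 0.22608038] 139.38 [0.5 0.2 0.6] [-0.04  0.05 -0.03]
scene dial 113 [0.5746 0.1626] inl 24 z 0.0791
  dark flange 3 [372. 205.] r 0.0295 z 0.0922 ang -29.2
  brass 34 [358. 203.] r 0.0634 z 0.0465 ang -101.7
  brass 58 [395. 219.] r 0.063 z 0.0464 ang 68.3
wrist dial 337 [0.5737 0.1639] inl 160 z 0.0788
  dark flange 14 [318.  43.] r 0.037 z 0.09 ang -36.1
  brass 85 [374.   3.] r 0.0647 z 0.0472 ang 65.4
  brass 362 [259.  42.] r 0.0629 z 0.0489 ang -105.7
314 26
249 0
```

View pics/w6.png

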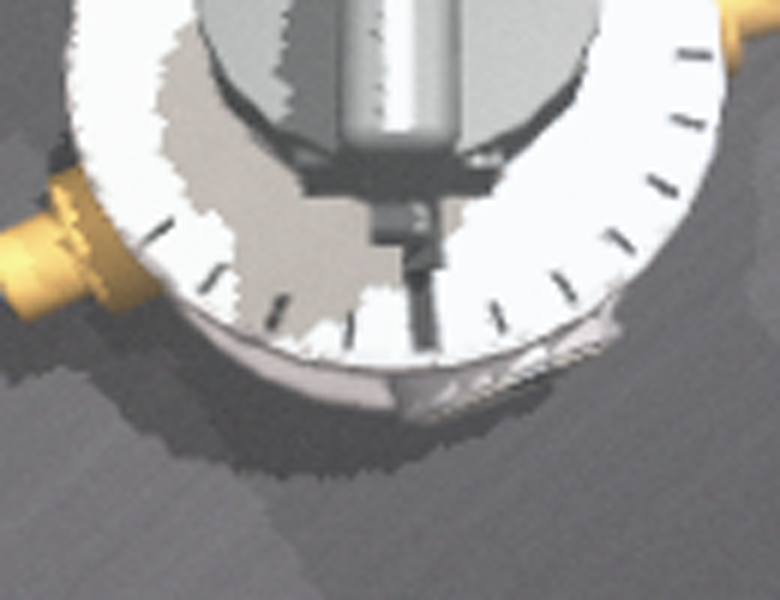

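The pointer tip (421,255) lies on the long mark (423,310), measured at −36.1° against −35°. The key is seated and the arm is clear.

```bash
python3 -c "
from rig import manip
print(manip.job_done())"
```

```text
the job is handed in; nothing more can be done
None
```

The job is handed in, with no verdict returned: the key is fully down on the spindle, the pointer measures within about 1° of the long mark, and the regulator and arm looked undisturbed and clear at the last check (I did not re-measure the other bench items).

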